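Lift a hot circuit board off the preheater and check its shield can with the drop gauge

TASK

The circuit board on the black preheater is hot: slide the orange-handled spatula under it, lift it off and lay it squarely on the two blue rails of the grey gauge stand, centred under the gauge foot, without the gripper or arm touching the board. Put the spatula back on its black rest as it lay before, then press the gauge's red cap down until the foot bears on the board's silver shield can, hold it there for a moment and let it spring back up. Leave the flux bottle, solder reel, tip cleaner and multimeter where they are.

Things in the scene. Friction and masses are not known exactly. Their poses are not given: they have to be found in the camera images.
- board: green circuit board 90 (x) x 84 (y) x 2 mm, 60 g or so, with a silver shield can 36 x 36 mm in the middle (its top 8 mm above the board's underside) and a white 10 x 40 mm connector near its +x edge. Origin: centre of the underside, z up. It starts on the preheater's two rails, a little off centre and askew
- preheater: fixed black preheater 150 (x) x 130 (y) mm, plate top at z = 40 mm; on it two white rails along x, 100 long, 8 wide, tops at z = 54 mm, centred at y = +-34 mm: a clear channel 60 mm wide, 14 mm deep under the board. Two stops 10 mm higher than the rails at x = 57 to 63 mm. Origin: centre of the underside; the front (-x) is open, the spatula enters along +x
- gauge_stand: fixed grey stand, base 150 (x) x 130 x 24 mm; two blue rails along x, 100 long, 8 wide, tops z = 60 mm, at y = +-34 mm (channel 60 wide, 36 deep); 10 mm stops at x = 57 to 63 mm; column x = 74 to 102 mm; overhead arm x = -15 to 95, 26 wide, z = 118 to 140 mm. Origin: centre of underside; front (-x) open. The board belongs with its origin at (0, 0, 60) mm, x axes parallel
- gauge (a joint): drop gauge on the stand's vertical axis (x = y = 0 of the stand): travel of its sprung foot in m, 0 = up (foot underside 98 mm above the bench), growing downwards to 0.040; the foot is a disc 12 mm across; spring 1.8 N at the top plus 60 N/m. It touches the shield can of a board lying on the rails at 0.030
- gauge_cap (a point): top centre of the gauge's red push cap, 30 mm across, 198 mm above the bench when up; the cap moves with the foot
- spatula: loose spatula, 140 g: steel blade 100 x 44 x 2.5 mm (x = -55 to +45 mm), neck rising from x = -55 to -76 mm, orange handle 18 wide (y), 16 tall (x = -175 to -75 mm, z = 32 to 48 mm). Origin: on the blade's underside, 45 mm behind its tip; x points to the tip, z up. It starts blade flat on the bench, handle end in the rest
- spatula_grip (a point): place to grip the spatula's handle, at (-115, 0, 40) mm of the spatula: mid-height of the handle, axes as the spatula
- spatula_tail (a point): point on the underside of the spatula's handle at (-160, 0, 32) mm of the spatula; lies on rest_seat when the spatula is on its rest
- tool_rest: fixed black spatula rest: saddle 20 mm long (x), floor 32 mm above the bench between two cheeks 28 mm apart that reach 48 mm high, 44 mm wide overall, on a foot 50 x 60 x 6 mm (x = -40 to +10 mm). Origin: on the bench under the saddle; +x is the way the blade points; the resting spatula's origin lies at x = 160 mm
- rest_seat (a point): centre of the saddle's floor, 32 mm above the bench
- flux_bottle: bystander: loose white bottle, 36 mm across, 100 mm high, standing; origin under its centre
- solder_reel: bystander: loose solder reel lying flat, 58 mm across, 40 mm high; origin under its centre
- tip_cleaner: bystander: loose black cup with copper wool, 80 mm across, 64 mm high; origin under its centre
- multimeter: bystander: loose yellow handheld meter lying flat, 180 (x) x 88 x 46 mm; origin under its centre
There are look-alikes about, which are no part of the job. Of the things that look like the gauge_stand, the largest one is meant.

How it is judged:
On the way, in this order (a step that is already met when the one before it is completed fails the run):
1. the board is lifted clear of the preheater's rails on the spatula (z of board in the frame of preheater above 0.059 m and contact force between spatula and board above 0.2 N), for 0.2 s.
2. the board lies on the gauge stand's rails, centred and square, with the spatula no longer touching it (horizontal distance between board and gauge_stand below 0.012 m and angle between the x axis of board and the x axis of gauge_stand, either way round below 0.14 rad and z of board in the frame of gauge_stand between 0.057 and 0.063 m and contact force between spatula and board below 0.05 N), for 0.3 s.
3. the spatula is back on its rest (distance between spatula_tail and rest_seat below 0.016 m and angle between spatula's own z axis and vertical below 0.08 rad and contact force between the fingers and spatula below 0.05 N), for 0.2 s.
4. the gauge foot is held down on the shield can (value of joint gauge between 0.0272 and 0.0328 m and contact force between board and gauge_stand above 2 N), for 0.3 s.
At the end, for the whole second after the job is handed in: Board at rest on the stand's rails (underside 60 mm up, within 3 mm), centre within 12 mm of the stand's axis, turned under 0.14 rad; gauge back up (under 3 mm of travel); spatula at rest and level (0.08 rad) in its rest, tail point within 16 mm of the seat (horizontal distance between board and gauge_stand below 0.012 m and angle between the x axis of board and the x axis of gauge_stand, either way round below 0.14 rad and z of board in the frame of gauge_stand between 0.057 and 0.063 m and linear speed of each of board, spatula below 0.02 m/s and value of joint gauge below 0.003 m and distance between spatula_tail and rest_seat below 0.016 m and angle between spatula's own z axis and vertical below 0.08 rad); the robot touches nothing.
It fails at once if the gripper or arm touches the hot board (contact force between any of the fingers, the arm and board above 0.3 N).
It fails at once if a bystander is pushed more than 20 mm or knocked over (distance of any of flux_bottle, solder_reel, tip_cleaner, multimeter from where it was at the start of the episode above 0.02 m or angle between flux_bottle's own z axis and vertical above 0.5 rad).
It also fails if it takes over 72 s, if anything falls off the work surface, if the arm or the gripper's body presses on something with over 40 N, if the wrist force passes 120 N, or if a joint passes its speed limit or range.

ROBOT

A 6-joint arm with a two-finger parallel gripper is mounted at the origin on the work surface. World frame = base frame: x ahead of the robot, y to its left, z up, the work surface at z = 0. Lengths are in m, angles in rad, forces in N, time in s.
With the tool pointing down it reaches from about 0.35 to 0.925 m from the base axis. Payload 6.4 kg.
Tool frame: the origin (TCP) lies at the very end of the fingers, on their centre line; the grasp point (between the pads) lies 19 mm behind it; z points along the fingers, y is the line along which they close (so a half turn about z gives the same grasp; the last joint's range is limited). The gripper opens to 94 mm and grips with 3 to 60 N. Pads are 16 mm wide; open, the fingers measure 119 mm over their backs; the gripper's body (75 mm by 177 mm) begins 78 mm behind the grasp point.
Start: joints at [-1.316, 0.245, 1.558, -0, 1.339, -0.174], TCP at [0.27, -0.591, 0.205] pointing down, gripper open.
Joint ranges: [-3.13, 3.13], [-1.02, 2.26], [0.13, 2.54], [-0.95, 4.09], [0.21, 2.88], [-2.74, 2.74]. Speed limits (rad/s): [2.57, 2.57, 3.14, 3.14, 3.14, 3.14].

INTERFACE

Orientations are given as a unit quaternion [x, y, z, w].
In Python, from rig import arm gives the robot as it stands.
- The arm moves only by the tool drive_tool, never from a script. Its argument "series" is a list of rows, each an object with "slide": the shift along the tool's x, y, z as a fraction of full scale, a list of three; "turn": the turn about the tool's z as a fraction of full scale; "gripper": the closure, from -1 (fully open) to 1 (shut). In form: [{"slide": [tx, ty, tz], "turn": turn, "gripper": gripper}, ...]. A call has 1 to 12 rows; each row is the pose to reach, as a shift and turn from the pose commanded when the call began, along the tool's axes at that moment; what a row does not reach only later rows make up. Full scale, the value 1, is 0.6 m for a shift and pi/2 rad for a turn. A row lasts 1/8 s, in which the tool goes at most 62.5 mm and 10.7 degrees, less where a joint would pass 70% of its speed; a pose out of reach is approached as far as the arm can. A call with a number of a shift or a turn outside -1 to 1 is refused whole. A call with a gripper value outside its range is refused whole. The fingers move at their own pace and stop on an object; "grip_force" is the grip in N (left out, the last holds). Time passes only in rows, so rows that repeat a pose let the fingers close. It gives the time, the measured TCP pose, the force, the opening and the grip force at its end, in the units of the state.
- arm.read_state(): the state, without advancing time (a new reading comes with each control period).
- arm.capture(name): name is "scene" or "top" or "wrist"; returns a dict with "pixels" (420x560x3 uint8, blue, green, red), "camera_matrix" (3x3 intrinsics, pixels), "extrinsics" (4x4, takes a point from camera to world coordinates). Camera axes: x right, y up, looking along -z (the intrinsics and any distortion apply to the point x, -y, -z); pixel columns grow to the right and rows downward; lengths in m; the calibration is good to about 2 mm. The wrist camera is an equidistant fisheye: a pixel r from the principal point sees the ray r / f radians off the axis. A picture is of the moment at which its call begins. There is no depth.
- arm.close_job(): hands the job in; it is judged then, once.
The state is a dict: "time_s": time; "q": joint angles; "qd": joint speeds; "joint_efforts": joint torques, N m; "eef_pos": TCP position; "orientation": TCP orientation; "force": force on the tool from outside, world axes, zero at the start; "moment": the same for the moment, N m; "gripper_width": finger opening in m; "finger_force": force on a finger pad.
Only numpy, scipy, OpenCV 4.12 (cv2) and the standard library are available. Lean on these libraries where they do the work, as an engineer would, in place of code of your own. Each camera call takes 0.05 s, during which the arm holds its last target. There are 200 camera calls.

## Working session

There is one attempt and no reset: what is moved stays moved. The work goes in short steps, Python scripts to look and compute and a tool call to move; the robot and the scene stay as the last step left them, time stands still between calls to the robot, and variables do not carry over. Pictures are saved under pics/ and viewed, at most 10 in all, crops included, and the job is handed in when it is done.

Besides the shell and the picture viewer there is one more tool, called after ">>>" by a JSON object that holds its "api" and its "payload", one argument or row to a line. drive_tool: Moves the arm, as the interface text tells. Its arguments: {"type":"object","properties":{"series":{"type":"array","items":{"type":"object","properties":{"slide":{"type":"array","items":{"type":"number"}},"turn":{"type":"number"},"gripper":{"type":"number"}}}},"grip_force":{"type":"number"}},"required":["series"]}

```bash
ls; mkdir -p pics; python3 - <<'E'
from rig import arm
import cv2,pickle
d={}
for n in ("scene","top","wrist"):
    c=arm.capture(n); d[n]=c; cv2.imwrite(f"pics/{n}0.png",c["pixels"]); print(n,c["camera_matrix"].tolist(),c["extrinsics"].round(4).tolist(),[k for k in c])
pickle.dump(d,open("c0.pkl","wb"))
s=arm.read_state(); print(s)
E
```

```text
pics
scene [[410.8591942391342, 0.0, 274.12522113015075], [0.0, 410.8591942391342, 207.9515940510741], [0.0, 0.0, 1.0]] [[0.166, -0.842, 0.5133, 1.2078], [0.9861, 0.1384, -0.0918, -0.1424], [0.0062, 0.5214, 0.8533, 1.2514], [0.0, 0.0, 0.0, 1.0]] ['pixels', 'camera_matrix', 'extrinsics']
top [[396.9020890414878, 0.0, 274.2487547741835], [0.0, 396.9020890414878, 209.72927413253245], [0.0, 0.0, 1.0]] [[0.0724, 0.9755, -0.2078, 0.3443], [-0.9974, 0.0701, -0.0185, -0.0289], [-0.0035, 0.2086, 0.978, 1.1789], [0.0, 0.0, 0.0, 1.0]] ['pixels', 'camera_matrix', 'extrinsics']
wrist [[325.19226210127806, 0.0, 280.76507756785503], [0.0, 325.19226210127806, 210.34599091533818], [0.0, 0.0, 1.0]] [[0.4153, 0.8771, 0.2413, 0.341], [-0.9097, 0.401, 0.1079, -0.5587], [-0.0021, -0.2644, 0.9644, 0.3845], [0.0, 0.0, 0.0, 1.0]] ['pixels', 'camera_matrix', 'extrinsics']
{'time_s': 0.15, 'q': array([-1.31610984e+00,  2.45647006e-01,  1.55871033e+00,  2.99777322e-06,
        1.33870372e+00, -1.74082961e-01]), 'qd': array([-0.00036841, -0.00348029, -0.0032933 ,  0.00024138, -0.00017583,
       -0.0006274 ]), 'joint_efforts': array([ 5.92753786e-04, -4.16267073e+01, -3.14981139e+01,  6.85563404e-02,
        3.16303270e-02, -8.24158747e-05]), 'eef_pos': array([ 0.27013892, -0.59070755,  0.20461547]), 'orientation': array([ 9.77107287e-01,  2.12745881e-01, -2.81243060e-05, -7.33663137e-04]), 'force': array([-0.55945116,  0.65499936,  0.43628334]), 'moment': array([-0.00668863,  0.04037   , -0.00190422]), 'finger_force': 0.0, 'gripper_width': 0.09400404628370937}
```

View pics/top0.png

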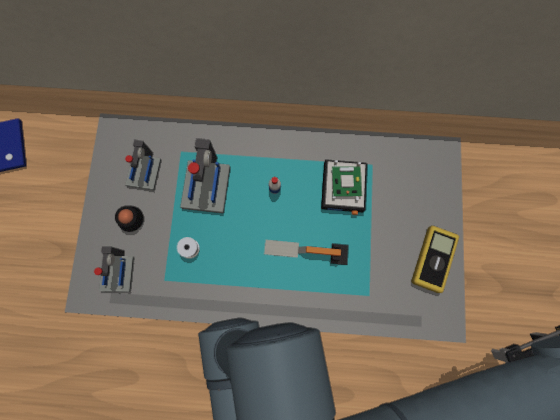

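View pics/scene0.png

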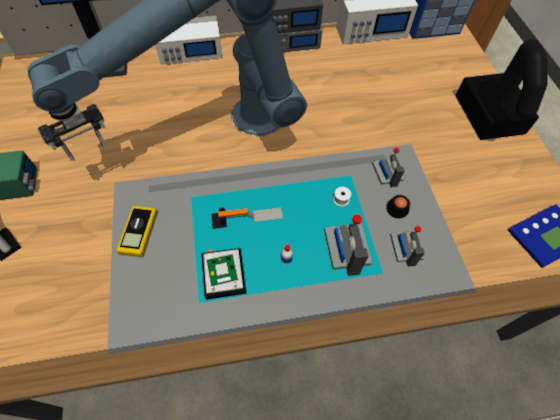

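The pictures show three gauge stands in the top view: (205,187), the largest, (142,168) and (115,270). The meant one is (205,187). In the scene view it is at (347,247), against (408,247) and (387,170). There is one preheater with board at (345,186) and one spatula, blade (282,248), handle (323,251), rest (340,254). The bystanders are flux (275,185), reel (188,247), cleaner (128,218) and meter (437,260). Next: a close crop and rough positions.

```bash
cat > h.py <<'E'
import numpy as np, cv2, pickle
def rays(c,uv,fish=False):
    K=c["camera_matrix"];E=c["extrinsics"];uv=np.atleast_2d(uv).astype(float)
    d=(uv-[K[0,2],K[1,2]])/[K[0,0],K[1,1]]
    if fish:
        r=np.linalg.norm(d,axis=1,keepdims=True)+1e-12
        v=np.hstack([d/r*np.sin(r),np.cos(r)])
    else: v=np.hstack([d,np.ones((len(d),1))])
    v=v*[1,-1,-1]
    return E[:3,3],v@E[:3,:3].T
def onplane(c,uv,z,fish=False):
    o,v=rays(c,uv,fish); return (o+v*((z-o[2])/v[:,2:]))[:,:2]
def tri(obs):  # obs: list of (c,uv,fish)
    A=np.zeros((3,3));b=np.zeros(3);L=[]
    for c,uv,f in obs:
        o,v=rays(c,uv,f);v=v[0]/np.linalg.norm(v[0]);P=np.eye(3)-np.outer(v,v);A+=P;b+=P@o;L.append((o,P))
    x=np.linalg.solve(A,b);return x,max(np.linalg.norm(P@(x-o)) for o,P in L)
def hsv(c): return cv2.cvtColor(c["pixels"],cv2.COLOR_BGR2HSV)
def project(c,p,fish=False):
    E=c["extrinsics"];K=c["camera_matrix"];q=(np.atleast_2d(p)-E[:3,3])@E[:3,:3]*[1,-1,-1]
    if fish:
        r=np.linalg.norm(q[:,:2],axis=1,keepdims=True)+1e-12;d=q[:,:2]/r*np.arctan2(r,q[:,2:])
    else: d=q[:,:2]/q[:,2:]
    return d*[K[0,0],K[1,1]]+[K[0,2],K[1,2]]
E
python3 - <<'E'
from h import *
d=pickle.load(open("c0.pkl","rb"));t=d["top"];s=d["scene"]
for n,uv,z in [("blade tip",(265,247),.0),("blade",(282,248),0),("handle",(323,251),.048),("rest",(340,254),.04),("board",(347,181),.06),("preh",(345,187),.04),("stand",(205,187),.02),("cap",(194,168),.198),("flux",(275,185),.05),("reel",(188,247),.04),("meter",(437,260),.04)]:
    print(n,onplane(t,uv,z).round(3))
print("cap tri",tri([(t,(194,168),0),(s,(357,219.5),0)]))
im=np.vstack([cv2.resize(t["pixels"][125:310,80:380],None,fx=2,fy=2,interpolation=cv2.INTER_CUBIC)])
cv2.imwrite("pics/crop1.png",im)
E
```

```text
blade tip [[0.48  0.013]]
blade [[ 0.48  -0.038]]
handle [[ 0.475 -0.155]]
rest [[ 0.47  -0.205]]
board [[ 0.683 -0.214]]
preh [[ 0.67  -0.212]]
stand [[0.646 0.207]]
cap [[0.648 0.205]]
flux [[ 0.659 -0.004]]
reel [[0.459 0.232]]
meter [[ 0.473 -0.481]]
cap tri (array([0.65006724, 0.2072212 , 0.1917697 ]), np.float64(0.0009848377561050262))
```

View pics/crop1.png

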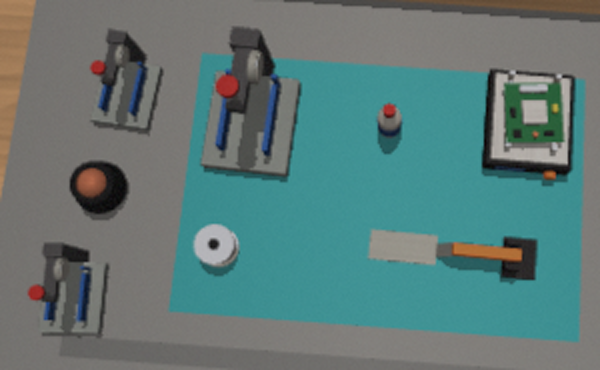

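The crop confirms it: the large stand is at crop (250,110), clearly bigger than the other two. The preheater stops and the board's white connector face up in the image (+x), and the blade points left (+y). Next: wrist views from close up.

>>> {"api": "drive_tool", "payload": {
  "series": [
    {"slide":[0.82,-0.317,-0.125],"turn":0.272,"gripper":-1},
    {"slide":[0.82,-0.317,-0.125],"turn":0.272,"gripper":-1},
    {"slide":[0.82,-0.317,-0.125],"turn":0.272,"gripper":-1},
    {"slide":[0.82,-0.317,-0.125],"turn":0.272,"gripper":-1},
    {"slide":[0.82,-0.317,-0.125],"turn":0.272,"gripper":-1},
    {"slide":[0.82,-0.317,-0.125],"turn":0.272,"gripper":-1},
    {"slide":[0.82,-0.317,-0.125],"turn":0.272,"gripper":-1},
    {"slide":[0.82,-0.317,-0.125],"turn":0.272,"gripper":-1},
    {"slide":[0.82,-0.317,-0.125],"turn":0.272,"gripper":-1},
    {"slide":[0.82,-0.317,-0.125],"turn":0.272,"gripper":-1},
    {"slide":[0.82,-0.317,-0.125],"turn":0.272,"gripper":-1},
    {"slide":[0.82,-0.317,-0.125],"turn":0.272,"gripper":-1}
  ]
}}

```text
time_s: 1.65
eef_pos: [0.6377, -0.2147, 0.28]
orientation: [1.0, -0.0, -0.0, -0.0]
force: [-0.2, -0.1, 1.4]
gripper_width: 0.0939
finger_force: 0.0
```

```bash
cat > cap.py <<'E'
import sys; from rig import arm; import pickle,cv2
n=sys.argv[1]; c=arm.capture("wrist"); pickle.dump(c,open(n+".pkl","wb")); cv2.imwrite(f"pics/{n}.png",c["pixels"])
s=arm.read_state(); print(s["time_s"],s["eef_pos"].round(4),s["orientation"].round(4),s["force"].round(2)); print(c["extrinsics"].round(3).tolist())
E
python3 cap.py p1
```

```text
1.7 [ 0.6378 -0.2147  0.2802] [ 1.e+00 -1.e-04 -3.e-04 -1.e-04] [-0.16 -0.18 -0.67]
[[-0.001, 0.964, 0.266, 0.716], [-1.0, -0.001, -0.001, -0.215], [-0.001, -0.266, 0.964, 0.46], [0.0, 0.0, 0.0, 1.0]]
```

>>> {"api": "drive_tool", "payload": {
  "series": [
    {"slide":[-0.1,-0.2,0],"turn":0,"gripper":-1},
    {"slide":[-0.1,-0.2,0],"turn":0,"gripper":-1},
    {"slide":[-0.1,-0.2,0],"turn":0,"gripper":-1},
    {"slide":[-0.1,-0.2,0],"turn":0,"gripper":-1}
  ]
}}

```text
time_s: 2.2
eef_pos: [0.5784, -0.0942, 0.2809]
orientation: [1.0, 0.001, 0.0, 0.0]
force: [1.1, -0.9, 0.3]
gripper_width: 0.0942
finger_force: 0.0
```

```bash
python3 cap.py p2
```

```text
2.25 [ 0.5787 -0.0948  0.2808] [1.e+00 3.e-04 4.e-04 3.e-04] [-0.04 -0.24  1.29]
[[0.001, 0.965, 0.264, 0.656], [-1.0, 0.001, 0.0, -0.094], [0.0, -0.264, 0.965, 0.461], [0.0, 0.0, 0.0, 1.0]]
```

View pics/p1.png

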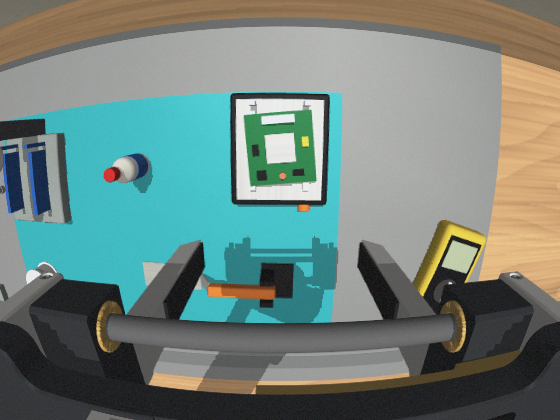

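```bash
cat > ms.py <<'E'
from h import *
def comp(m,near):
    n,l,st,ce=cv2.connectedComponentsWithStats(m.astype(np.uint8))
    k=1+np.argmin(np.where(st[1:,4]>60,np.hypot(*(ce[1:]-near).T),1e9)); return (l==k).astype(np.uint8)
def rect(c,m,z,fish=True):
    k=max(cv2.findContours(m,cv2.RETR_EXTERNAL,cv2.CHAIN_APPROX_NONE)[0],key=len)[:,0]
    P=onplane(c,k,z,fish); (x,y),(w,h),a=cv2.minAreaRect((P*1000).astype(np.float32))
    return np.array([x,y]).round(1),round(w,1),round(h,1),round(a,2)
def green(c):
    H=hsv(c); return cv2.inRange(H,(50,90,40),(82,255,255))
def boardmask(c,near):
    m=cv2.morphologyEx(green(c),cv2.MORPH_OPEN,np.ones((3,3),np.uint8)); m=comp(m>0,near)
    k=max(cv2.findContours(m,cv2.RETR_EXTERNAL,cv2.CHAIN_APPROX_NONE)[0],key=len)
    o=np.zeros_like(m);cv2.drawContours(o,[cv2.convexHull(k)],-1,1,-1);return o
E
python3 - <<'E'
from ms import *
a=pickle.load(open("p1.pkl","rb"));b=pickle.load(open("p2.pkl","rb"))
pa=[282,149]; pb=project(b,[.683,-.214,.058],True)[0]; print(pb)
cs=[]
for c,near in((a,pa),(b,pb)):
    m=boardmask(c,near); print("board",rect(c,m,.056))
    H=hsv(c); 
    bl=((H[...,2]<70)&(H[...,1]<90)); mm=comp(cv2.morphologyEx(bl.astype(np.uint8),cv2.MORPH_OPEN,np.ones((2,2)))>0,near); print("preh",mm.sum(),rect(c,mm,.04))
    # can
    can=(H[...,2]>150)&(H[...,1]<60)&(m>0); cm=comp(can,near); print("can",rect(c,cm,.062)); cs.append(cm)
    M=cv2.moments(cm,True); cs[-1]=(c,(M['m10']/M['m00'],M['m01']/M['m00']),True)
print("can tri",tri(cs))
w=onplane(a,cs[0][1],.062,True); print(w)
x,y,w,h=225,88,112,122
cv2.imwrite("pics/crop2.png",cv2.resize(a["pixels"][y:y+h,x:x+w],None,fx=4.5,fy=4.5,interpolation=cv2.INTER_CUBIC))
E
```

```text
[376.51897558 104.89572921]
board (array([ 684.7, -213.4]), 90.7, 84.3, 4.71)
preh 1635 (array([ 680.8, -213.4]), 125.7, 145.7, 89.14)
can (array([ 684.8, -213.1]), 36.6, 36.1, 4.6)
board (array([ 684.1, -213.3]), 89.3, 85.1, 4.67)
preh 68 (array([ 682.3, -187.6]), 13.2, 8.1, 2.65)
can (array([ 685.2, -213.5]), 35.7, 35.9, 3.83)
can tri (array([ 0.6850157 , -0.21320346,  0.06196657]), np.float64(9.133497116747707e-05))
[[ 0.6851005  -0.21316335]]
```

View pics/crop2.png

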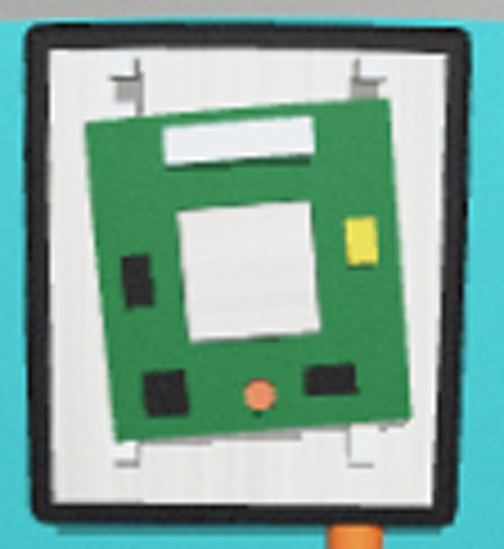

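The crop shows the board centred at crop (250,270), turned about 5°, white connector at the far end. The rail ends and stops are seen at (125,85) and (365,85), so the front is open towards -x. The can's height is measured at 62 mm, as the text gives. Now the stand.

>>> {"api": "drive_tool", "payload": {
  "series": [
    {"slide":[0.05,-0.3,0],"turn":0,"gripper":-1},
    {"slide":[0.05,-0.3,0],"turn":0,"gripper":-1},
    {"slide":[0.05,-0.3,0],"turn":0,"gripper":-1},
    {"slide":[0.05,-0.3,0],"turn":0,"gripper":-1},
    {"slide":[0.05,-0.3,0],"turn":0,"gripper":-1}
  ]
}}

```text
time_s: 2.88
eef_pos: [0.6088, 0.085, 0.2801]
orientation: [1.0, 0.0, -0.0, 0.0]
force: [-0.6, -0.3, 0.3]
gripper_width: 0.094
finger_force: 0.0
```

```bash
python3 cap.py s1
```

```text
2.925 [0.6087 0.0845 0.2802] [ 1.e+00 -3.e-04 -2.e-04  2.e-04] [-0.34 -0.51  0.2 ]
[[-0.0, 0.964, 0.265, 0.687], [-1.0, -0.0, 0.0, 0.085], [0.0, -0.265, 0.964, 0.46], [0.0, 0.0, 0.0, 1.0]]
```

>>> {"api": "drive_tool", "payload": {
  "series": [
    {"slide":[-0.08,-0.22,0],"turn":0,"gripper":-1},
    {"slide":[-0.08,-0.22,0],"turn":0,"gripper":-1},
    {"slide":[-0.08,-0.22,0],"turn":0,"gripper":-1},
    {"slide":[-0.08,-0.22,0],"turn":0,"gripper":-1},
    {"slide":[-0.08,-0.22,0],"turn":0,"gripper":-1}
  ]
}}

```text
time_s: 3.55
eef_pos: [0.5608, 0.2164, 0.2804]
orientation: [1.0, -0.0, 0.0, 0.0]
force: [0.2, -0.2, -1.1]
gripper_width: 0.0941
finger_force: 0.0
```

```bash
python3 cap.py s2
```

```text
3.6 [0.5608 0.2164 0.2804] [ 1.e+00 -6.e-04  0.e+00  2.e-04] [ 0.28 -0.46  0.26]
[[-0.001, 0.964, 0.265, 0.639], [-1.0, -0.001, -0.0, 0.217], [0.0, -0.265, 0.964, 0.46], [0.0, 0.0, 0.0, 1.0]]
```

View pics/s2.png

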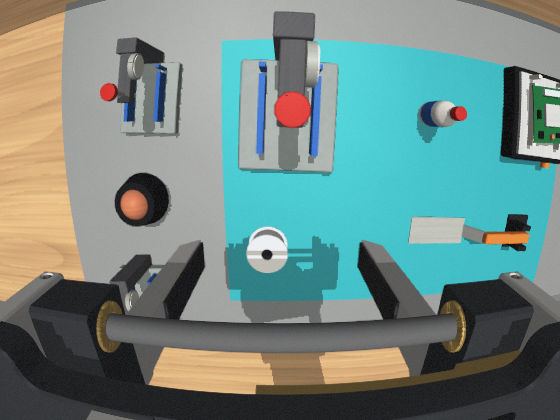

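```bash
python3 - <<'E'
from ms import *
a=pickle.load(open("s1.pkl","rb"));b=pickle.load(open("s2.pkl","rb"))
cap=np.array([.650,.207,.195]); O=[]
for n,c in(("s1",a),("s2",b)):
    H=hsv(c); red=(cv2.inRange(H,(0,150,90),(8,255,255))|cv2.inRange(H,(172,150,90),(180,255,255)))>0
    m=comp(red,project(c,cap,True)[0]); k=max(cv2.findContours(m,cv2.RETR_EXTERNAL,cv2.CHAIN_APPROX_NONE)[0],key=len)[:,0]
    (u,v),r=cv2.minEnclosingCircle(k.astype(np.float32)); M=cv2.moments(m,True); ce=(M['m10']/M['m00'],M['m01']/M['m00'])
    print(n,"cap",ce,(u,v,r),onplane(c,ce,.198,True)); O.append((c,ce,True))
    blue=cv2.inRange(H,(105,150,60),(130,255,255)); 
    nn,l,st,_=cv2.connectedComponentsWithStats(blue)
    for i in range(1,nn):
        if st[i,4]>150:
            mm=(l==i).astype(np.uint8); print(" blue",st[i],np.percentile(H[...,2][l==i],[10,50,90]),rect(c,mm,.06))
    # bright-blue = top faces
print(tri(O))
y,x=5,220
cv2.imwrite("pics/crop3.png",cv2.resize(b["pixels"][5:180,230:345],None,fx=3.4,fy=3.4,interpolation=cv2.INTER_CUBIC))
E
```

```text
s1 cap (141.08271604938273, 169.85432098765432) (142.05154418945312, 170.2371063232422, 16.815866470336914) [[0.65094939 0.20602261]]
 blue [ 55 117  11  44 349] [ 73.  75. 189.] (array([683.9, 403.8]), 20.3, 63.1, 84.18)
 blue [ 77 116  12  46 471] [ 73.  76. 196.] (array([680.3, 362.6]), 19.6, 63.8, 83.93)
 blue [207 116  12  78 788] [ 75.  195.5 209. ] (array([648.3, 170.7]), 13.8, 97.9, 86.96)
 blue [158 177  14  15 170] [ 75.  98. 202.] (array([612. , 237.2]), 18.4, 19.2, 85.18)
s2 cap (292.0802775024777, 109.1625371655104) (292.0390930175781, 109.266845703125, 18.144983291625977) [[0.64992913 0.20759052]]
 blue [154  72  12  49 435] [ 73.  77. 202.] (array([679.4, 370.7]), 12.9, 62.6, 85.56)
 blue [257  74   9  80 532] [156. 213. 215.] (array([650.9, 240.9]), 8.5, 98.0, 87.49)
 blue [309  76  12  80 556] [ 77.5 212.  215. ] (array([648.7, 175. ]), 10.0, 98.7, 87.45)
 blue [421 101  16  25 212] [72. 75. 93.] (array([659.7,  24.7]), 31.9, 21.9, 4.63)
 blue [124 103  11  18 173] [ 72.2  76.  198. ] (array([662.9, 415. ]), 15.1, 22.6, 85.05)
(array([0.65027877, 0.20754336, 0.19453627]), np.float64(0.0002120537637868383))
```

View pics/crop3.png

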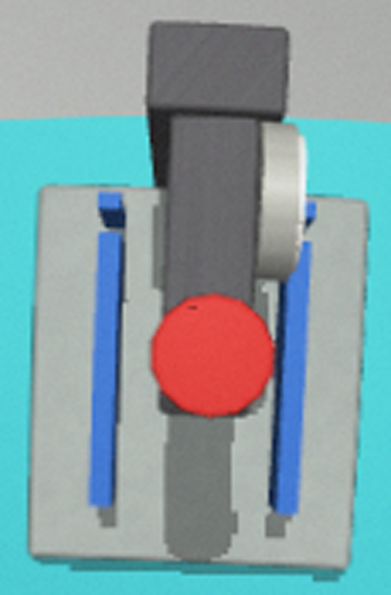

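The crop shows the two blue rails at crop x≈105 and 290, the cap at (212,355), the stops and column at the top, and the front open at the bottom. The stand is at (0.650, 0.2076), yaw -2.5°. Now the spatula.

>>> {"api": "drive_tool", "payload": {
  "series": [
    {"slide":[-0.143,0.5,0.1],"turn":-1,"gripper":-1},
    {"slide":[-0.143,0.5,0.1],"turn":-1,"gripper":-1},
    {"slide":[-0.143,0.5,0.1],"turn":-1,"gripper":-1},
    {"slide":[-0.143,0.5,0.1],"turn":-1,"gripper":-1},
    {"slide":[-0.143,0.5,0.1],"turn":-1,"gripper":-1},
    {"slide":[-0.143,0.5,0.1],"turn":-1,"gripper":-1},
    {"slide":[-0.143,0.5,0.1],"turn":-1,"gripper":-1},
    {"slide":[-0.143,0.5,0.1],"turn":-1,"gripper":-1},
    {"slide":[-0.143,0.5,0.1],"turn":-1,"gripper":-1},
    {"slide":[-0.143,0.5,0.1],"turn":-1,"gripper":-1}
  ]
}}

```text
time_s: 4.85
eef_pos: [0.4745, -0.083, 0.2205]
orientation: [0.708, 0.706, -0.0, 0.0]
force: [-0.7, -1.0, 0.3]
gripper_width: 0.094
finger_force: 0.0
```

```bash
python3 cap.py t1
```

```text
4.9 [ 0.4745 -0.0828  0.2205] [ 7.081e-01  7.061e-01 -1.000e-04  0.000e+00] [-0.02 -0.18  0.3 ]
[[1.0, 0.003, 0.001, 0.475], [-0.003, 0.964, 0.264, -0.006], [-0.0, -0.264, 0.964, 0.4], [0.0, 0.0, 0.0, 1.0]]
```

>>> {"api": "drive_tool", "payload": {
  "series": [
    {"slide":[-0.11,0,0.06],"turn":0,"gripper":-1},
    {"slide":[-0.11,0,0.06],"turn":0,"gripper":-1},
    {"slide":[-0.11,0,0.06],"turn":0,"gripper":-1}
  ]
}}

```text
time_s: 5.28
eef_pos: [0.4744, -0.1483, 0.1841]
orientation: [0.708, 0.707, -0.0, -0.001]
force: [0.7, -0.3, -0.3]
gripper_width: 0.094
finger_force: 0.0
```

```bash
python3 cap.py t2
```

```text
5.325 [ 0.4748 -0.1478  0.1847] [ 7.071e-01  7.071e-01  2.000e-04 -1.000e-04] [-0.1  -0.04  0.07]
[[1.0, 0.002, 0.002, 0.475], [-0.002, 0.965, 0.263, -0.071], [-0.001, -0.263, 0.965, 0.364], [0.0, 0.0, 0.0, 1.0]]
```

View pics/t2.png

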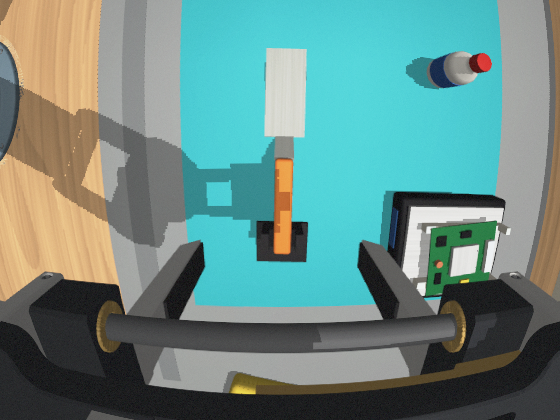

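```bash
cat > sp.py <<'E'
from ms import *
def spat(c,dz=0,near=None):
    H=hsv(c); o=(cv2.inRange(H,(8,150,110),(19,255,255))>0)
    m=comp(o,near); k=max(cv2.findContours(m,cv2.RETR_EXTERNAL,cv2.CHAIN_APPROX_NONE)[0],key=len)[:,0]
    print("handle",rect(c,m,.048+dz)); M=cv2.moments(m,True); return (M['m10']/M['m00'],M['m01']/M['m00']),m,H
E
python3 - <<'E'
from sp import *
O=[];B=[]
for n in("t1","t2"):
    c=pickle.load(open(n+".pkl","rb")); q=project(c,[.475,-.16,.048],True)[0]
    ce,m,H=spat(c,0,q); O.append((c,ce,True))
    bl=(H[...,1]<50)&(H[...,2]>140); m=comp(bl,project(c,[.48,-.04,0],True)[0]); print("blade",rect(c,m,.0025)); M=cv2.moments(m,True); B.append((c,(M['m10']/M['m00'],M['m01']/M['m00']),True))
print(tri(O),tri(B))
E
```

```text
handle (array([ 476.8, -153.8]), 101.0, 17.1, 89.27)
blade (array([479.7, -37. ]), 102.7, 43.8, 88.38)
handle (array([ 477.2, -155. ]), 98.8, 18.1, 88.16)
blade (array([479.5, -48.1]), 124.8, 43.9, 88.55)
(array([ 0.47698181, -0.15595826,  0.03734189]), np.float64(2.0096254141263307e-05)) (array([ 0.48001686, -0.03722601, -0.02907216]), np.float64(3.903793319816166e-05))
```

>>> {"api": "drive_tool", "payload": {
  "series": [
    {"slide":[0.003,0.004,0.15],"turn":0.017,"gripper":-1},
    {"slide":[0.003,0.004,0.15],"turn":0.017,"gripper":-1},
    {"slide":[0.003,0.004,0.22],"turn":0.017,"gripper":-1},
    {"slide":[0.003,0.004,0.25],"turn":0.017,"gripper":-1},
    {"slide":[0.003,0.004,0.272],"turn":0.017,"gripper":-1},
    {"slide":[0.003,0.004,0.272],"turn":0.017,"gripper":-1}
  ]
}}

```text
time_s: 6.08
eef_pos: [0.4774, -0.1459, 0.0215]
orientation: [0.716, 0.698, 0.0, 0.0]
force: [0.3, 0.7, -0.0]
gripper_width: 0.0939
finger_force: 0.0
```

>>> {"api": "drive_tool", "payload": {
  "series": [
    {"slide":[0,0,0],"turn":0,"gripper":1},
    {"slide":[0,0,0],"turn":0,"gripper":1},
    {"slide":[0,0,0],"turn":0,"gripper":1},
    {"slide":[0,0,0],"turn":0,"gripper":1},
    {"slide":[0,0,0],"turn":0,"gripper":1},
    {"slide":[0,0,0],"turn":0,"gripper":1},
    {"slide":[0,0,0],"turn":0,"gripper":1},
    {"slide":[0,0,0],"turn":0,"gripper":1}
  ],
  "grip_force": 50
}}

```text
time_s: 7.08
eef_pos: [0.4771, -0.1461, 0.0212]
orientation: [0.716, 0.698, -0.0, -0.0]
force: [-0.4, -0.6, -0.4]
gripper_width: 0.0173
finger_force: 45.7
```

```bash
python3 cap.py g0
```

```text
7.125 [ 0.4771 -0.1461  0.0212] [ 7.159e-01  6.982e-01 -1.000e-04 -1.000e-04] [-1.01  0.32  0.13]
[[1.0, 0.025, 0.007, 0.48], [-0.026, 0.964, 0.264, -0.069], [-0.0, -0.264, 0.964, 0.201], [0.0, 0.0, 0.0, 1.0]]
```

>>> {"api": "drive_tool", "payload": {
  "series": [
    {"slide":[0,0,-0.03],"turn":0,"gripper":1},
    {"slide":[0,0,-0.07],"turn":0,"gripper":1},
    {"slide":[0,0,-0.14],"turn":0,"gripper":1},
    {"slide":[0,0,-0.21],"turn":0,"gripper":1},
    {"slide":[0,0,-0.25],"turn":0,"gripper":1},
    {"slide":[0,0,-0.25],"turn":0,"gripper":1},
    {"slide":[0,0,-0.25],"turn":0,"gripper":1}
  ]
}}

```text
time_s: 8.0
eef_pos: [0.4764, -0.1457, 0.1703]
orientation: [0.716, 0.698, -0.0, -0.001]
force: [-0.1, -0.4, -2.0]
gripper_width: 0.0175
finger_force: 50.0
```

>>> {"api": "drive_tool", "payload": {
  "series": [
    {"slide":[-0.12,-0.009,-0.25],"turn":0.1,"gripper":1},
    {"slide":[-0.12,-0.009,-0.25],"turn":0.2,"gripper":1},
    {"slide":[-0.12,-0.009,-0.25],"turn":0.3,"gripper":1},
    {"slide":[-0.12,-0.009,-0.25],"turn":0.4,"gripper":1},
    {"slide":[-0.12,-0.009,-0.25],"turn":0.5,"gripper":1},
    {"slide":[-0.12,-0.009,-0.25],"turn":0.6,"gripper":1},
    {"slide":[-0.12,-0.009,-0.25],"turn":0.7,"gripper":1},
    {"slide":[-0.12,-0.009,-0.25],"turn":0.8,"gripper":1},
    {"slide":[-0.12,-0.009,-0.25],"turn":0.9,"gripper":1},
    {"slide":[-0.12,-0.009,-0.25],"turn":0.967,"gripper":1},
    {"slide":[-0.12,-0.009,-0.25],"turn":0.967,"gripper":1}
  ]
}}

```text
time_s: 9.38
eef_pos: [0.4694, -0.2175, 0.3193]
orientation: [1.0, 0.014, -0.001, -0.001]
force: [0.7, 0.5, -1.9]
gripper_width: 0.0175
finger_force: 50.0
```

```bash
python3 cap.py g1; python3 - <<'E'
from sp import *
from rig import arm
s=arm.read_state();print(s["gripper_width"],s["finger_force"])
c=pickle.load(open("g1.pkl","rb"));z=s["eef_pos"][2]-.0212
print(z); H=hsv(c)
p=project(c,[s["eef_pos"][0]+.110,s["eef_pos"][1]+.0,z],True)[0]; print(p)
bl=(H[...,1]<60)&(H[...,2]>120); m=comp(bl,p); print("blade",rect(c,m,.0025+z),rect(c,m,.0025+z-.004))
spat(c,z,project(c,[s["eef_pos"][0]+.01,s["eef_pos"][1],z+.048],True)[0])
E
```

```text
9.425 [ 0.4695 -0.2176  0.3196] [ 9.999e-01  1.420e-02 -1.200e-03 -9.000e-04] [ 0.01  0.33 -0.94]
[[0.027, 0.963, 0.267, 0.548], [-1.0, 0.027, 0.005, -0.216], [-0.003, -0.267, 0.964, 0.499], [0.0, 0.0, 0.0, 1.0]]
0.017581642005981675 49.99438762664795
0.2984327408121214
[286.45167988  71.2234957 ]
blade (array([ 563.6, -213.7]), 49.0, 127.8, 89.51) (array([ 563.9, -213.6]), 50.0, 130.4, 89.51)
handle (array([ 476.2, -217.1]), 72.5, 17.5, 1.71)
```

View pics/g1.png

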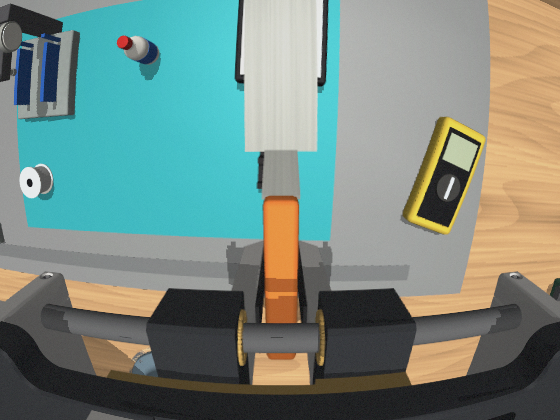

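The spatula is held straight ahead: blade x 246-318, rear edge at row 151, tip out of frame. My lift was added twice, which is harmless. I'll check the droop from the blade's apparent width along its length.

```bash
python3 - <<'E'
from sp import *
c=pickle.load(open("g1.pkl","rb"));z=.2984+.0025
H=hsv(c);g=c["pixels"].astype(int)
# edges against teal/black: blade = low saturation bright
L=[];
for v in range(6,148,4):
    r=(H[v,230:335,1]<60)&(H[v,230:335,2]>120); m=np.nonzero(r)[0]+230
    if 80<v: 
        seg=m[(m>238)&(m<326)]
        P=onplane(c,[(seg.min()-.5,v),(seg.max()+.5,v)],z,True); w=np.linalg.norm(P[0]-P[1]); L.append((v,P[:,0].mean(),P[:,1].mean(),w*1000))
L=np.array(L); print(L.round(4)); 
h=c["extrinsics"][2,3]-z; print("implied z drop mm",(1-44/L[:,3])*-h*1000)
f=np.polyfit(L[:,1],L[:,2],1); print("yaw",np.degrees(np.arctan(f[0])),np.polyval(f,.4695+.115))
E
```

```text
[[ 82.       0.5726  -0.2139  43.8649]
 [ 86.       0.5701  -0.2142  44.4768]
 [ 90.       0.5677  -0.2143  44.488 ]
 [ 94.       0.5652  -0.2144  44.5037]
 [ 98.       0.5627  -0.2141  43.9179]
 [102.       0.5603  -0.2145  43.335 ]
 [106.       0.5578  -0.2146  44.5779]
 [110.       0.5554  -0.2146  43.3963]
 [114.       0.5529  -0.2147  43.4335]
 [118.       0.5505  -0.2145  44.0844]
 [122.       0.548   -0.2148  43.5212]
 [126.       0.5456  -0.2149  43.5717]
 [130.       0.5431  -0.215   43.6267]
 [134.       0.5407  -0.215   43.6861]
 [138.       0.5382  -0.2151  43.75  ]
 [142.       0.5358  -0.2152  43.8185]
 [146.       0.5333  -0.2152  43.8915]]
implied z drop mm [ 0.61056549 -2.12510811 -2.17436825 -2.24352198  0.37055732  3.04188894
 -2.56963845  2.75766509  2.58536863 -0.37953927  2.180708    1.94845642
  1.69632806  1.42437271  1.13263762  0.82116751  0.49000456]
yaw 1.7527815272341472 -0.21369503780447413
```

>>> {"api": "drive_tool", "payload": {
  "series": [
    {"slide":[0,0.004,0.1],"turn":0,"gripper":1},
    {"slide":[0,0.004,0.2],"turn":0,"gripper":1},
    {"slide":[0,0.004,0.3],"turn":0,"gripper":1},
    {"slide":[0,0.004,0.37],"turn":0,"gripper":1},
    {"slide":[0,0.004,0.4],"turn":0,"gripper":1},
    {"slide":[0,0.004,0.421],"turn":0,"gripper":1},
    {"slide":[0,0.004,0.421],"turn":0,"gripper":1},
    {"slide":[0,0.004,0.421],"turn":0,"gripper":1}
  ]
}}

```text
time_s: 10.42
eef_pos: [0.4711, -0.2211, 0.0703]
orientation: [1.0, 0.013, 0.001, 0.001]
force: [-0.0, 0.6, -1.1]
gripper_width: 0.0174
finger_force: 50.0
```

```bash
python3 cap.py i1
```

```text
10.475 [ 0.4711 -0.2211  0.0703] [9.999e-01 1.340e-02 1.200e-03 9.000e-04] [ 0.29 -0.05 -1.48]
[[0.026, 0.965, 0.262, 0.548], [-1.0, 0.025, 0.008, -0.219], [0.001, -0.263, 0.965, 0.25], [0.0, 0.0, 0.0, 1.0]]
```

View pics/i1.png

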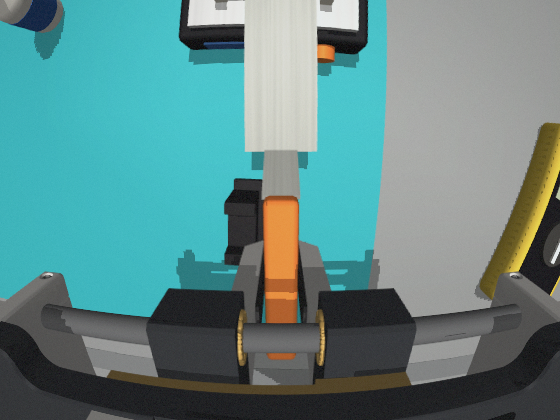

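The picture shows the blade (x 246-317) pointing at the preheater front (rim x 180-367, row 45), and clear of the rest at (243,215). I'll go 4 mm lower and slide in.

>>> {"api": "drive_tool", "payload": {
  "series": [
    {"slide":[0,-0.003,0.007],"turn":0,"gripper":1},
    {"slide":[0.01,-0.003,0.007],"turn":0,"gripper":1},
    {"slide":[0.03,-0.003,0.007],"turn":0,"gripper":1},
    {"slide":[0.05,-0.003,0.007],"turn":0,"gripper":1},
    {"slide":[0.07,-0.003,0.007],"turn":0,"gripper":1},
    {"slide":[0.09,-0.003,0.007],"turn":0,"gripper":1},
    {"slide":[0.11,-0.003,0.007],"turn":0,"gripper":1},
    {"slide":[0.13,-0.003,0.007],"turn":0,"gripper":1},
    {"slide":[0.15,-0.003,0.007],"turn":0,"gripper":1},
    {"slide":[0.165,-0.003,0.007],"turn":0,"gripper":1},
    {"slide":[0.165,-0.003,0.007],"turn":0,"gripper":1}
  ]
}}

```text
time_s: 11.85
eef_pos: [0.5695, -0.2159, 0.0645]
orientation: [1.0, 0.014, 0.0, 0.0]
force: [-0.2, 0.2, -0.9]
gripper_width: 0.0178
finger_force: 50.0
```

```bash
python3 cap.py i2; python3 - <<'E'
from ms import *
c=pickle.load(open("i2.pkl","rb")); m=boardmask(c,project(c,[.685,-.213,.058],True)[0]); print(rect(c,m,.056)); print(m.sum(),cv2.boundingRect(m))
E
```

```text
11.9 [ 0.5689 -0.2158  0.0643] [ 9.999e-01  1.350e-02 -2.000e-04 -1.000e-04] [ 0.27 -0.01 -1.66]
[[0.027, 0.964, 0.265, 0.647], [-1.0, 0.026, 0.007, -0.214], [-0.0, -0.265, 0.964, 0.244], [0.0, 0.0, 0.0, 1.0]]
(array([ 683. , -213.7]), 87.3, 84.4, 4.49)
19895 (208, 0, 151, 140)
```

>>> {"api": "drive_tool", "payload": {
  "series": [
    {"slide":[0,0,-0.008],"turn":0,"gripper":1},
    {"slide":[0,0,-0.012],"turn":0,"gripper":1},
    {"slide":[0,0,-0.016],"turn":0,"gripper":1},
    {"slide":[0,0,-0.021],"turn":0,"gripper":1},
    {"slide":[0,0,-0.028],"turn":0,"gripper":1},
    {"slide":[0,0,-0.036],"turn":0,"gripper":1},
    {"slide":[0,0,-0.045],"turn":0,"gripper":1},
    {"slide":[0,0,-0.055],"turn":0,"gripper":1},
    {"slide":[0,0,-0.06],"turn":0,"gripper":1},
    {"slide":[0,0,-0.06],"turn":0,"gripper":1}
  ]
}}

```text
time_s: 13.15
eef_pos: [0.5691, -0.216, 0.1008]
orientation: [1.0, 0.013, 0.0, 0.0]
force: [-0.1, -0.5, -2.4]
gripper_width: 0.0175
finger_force: 50.0
```

```bash
cat > bd.py <<'E'
import sys
from sp import *
from rig import arm
n=sys.argv[1]; c=pickle.load(open(n+".pkl","rb")); s=arm.read_state(); p=s["eef_pos"]; q=s["orientation"]; yaw=2*np.arctan2(q[1],q[0])
if len(sys.argv)>2: zt=float(sys.argv[2])
else: zt=p[2]-.0212+.0025+.002
o=p[:2]+.115*np.array([np.cos(yaw),np.sin(yaw)])
m=boardmask(c,project(c,[*o,zt],True)[0]); print("yaw tool",np.degrees(yaw),"zt",zt)
r=rect(c,m,zt); print("board",r,cv2.boundingRect(m))
# can: full and well seen
H=hsv(c); cm=comp((H[...,2]>150)&(H[...,1]<60)&(m>0),project(c,[*o,zt+.006],True)[0]); r=rect(c,cm,zt+.006); print("can",r)
a=np.radians((r[3]+45)%90-45)-yaw; d=r[0]/1000-p[:2]; R=np.array([[np.cos(yaw),np.sin(yaw)],[-np.sin(yaw),np.cos(yaw)]])
print("can in tool (fwd,left) mm",(R@d*1000).round(1),"rel yaw deg",np.degrees(a).round(2),s["force"].round(2))
E
python3 cap.py l1; python3 bd.py l1
```

```text
13.2 [ 0.5689 -0.2159  0.1005] [0.9999 0.0134 0.     0.    ] [-0.43  0.34 -2.02]
[[0.026, 0.964, 0.264, 0.647], [-1.0, 0.025, 0.007, -0.214], [-0.0, -0.264, 0.964, 0.281], [0.0, 0.0, 0.0, 1.0]]
yaw tool 1.5327771480323036 zt 0.08379779734812279
board (array([ 684.6, -213.6]), 90.1, 84.7, 4.51) (211, 0, 145, 139)
can (array([ 685.2, -213.4]), 35.7, 36.1, 4.39)
can in tool (fwd,left) mm [116.3  -0.6] rel yaw deg 2.86 [-0.43  0.34 -2.02]
```

View pics/l1.png

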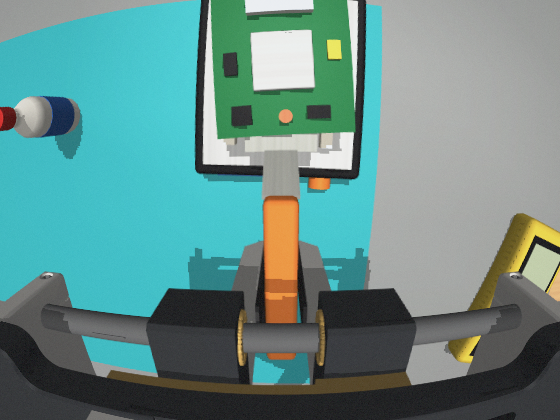

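The picture shows the board lying on the blade: can at (283,60), rear edge at row 137, all clear of the rails. It also puts my picture count at 11, one over the limit of 10, so I'll view no more and measure numerically. Now retract and carry.

>>> {"api": "drive_tool", "payload": {
  "series": [
    {"slide":[-0.017,0,0],"turn":0,"gripper":1},
    {"slide":[-0.05,0,0],"turn":0,"gripper":1},
    {"slide":[-0.1,0,0],"turn":0,"gripper":1},
    {"slide":[-0.15,0,0],"turn":0,"gripper":1},
    {"slide":[-0.2,0,0],"turn":0,"gripper":1},
    {"slide":[-0.233,0,0],"turn":0,"gripper":1},
    {"slide":[-0.25,0,0],"turn":0,"gripper":1},
    {"slide":[-0.25,0,0],"turn":0,"gripper":1}
  ]
}}

```text
time_s: 14.2
eef_pos: [0.4186, -0.2199, 0.1004]
orientation: [1.0, 0.013, 0.0, 0.0]
force: [-0.2, -0.2, -2.2]
gripper_width: 0.0171
finger_force: 50.0
```

>>> {"api": "drive_tool", "payload": {
  "series": [
    {"slide":[0,-0.015,0],"turn":0,"gripper":1},
    {"slide":[0,-0.05,0],"turn":0.005,"gripper":1},
    {"slide":[0,-0.11,0],"turn":0.01,"gripper":1},
    {"slide":[0,-0.19,0],"turn":0.018,"gripper":1},
    {"slide":[0,-0.27,0],"turn":0.026,"gripper":1},
    {"slide":[-0.002,-0.35,0],"turn":0.034,"gripper":1},
    {"slide":[-0.002,-0.43,0],"turn":0.042,"gripper":1},
    {"slide":[-0.002,-0.51,0],"turn":0.05,"gripper":1},
    {"slide":[-0.002,-0.59,0],"turn":0.058,"gripper":1},
    {"slide":[-0.004,-0.66,0],"turn":0.066,"gripper":1},
    {"slide":[-0.004,-0.72,0],"turn":0.073,"gripper":1},
    {"slide":[-0.004,-0.75,0],"turn":0.073,"gripper":1}
  ]
}}

```text
time_s: 15.7
eef_pos: [0.404, 0.2324, 0.1005]
orientation: [0.999, -0.043, -0.0, -0.0]
force: [0.3, -0.7, -2.2]
gripper_width: 0.0174
finger_force: 50.0
```

>>> {"api": "drive_tool", "payload": {
  "series": [
    {"slide":[0,0,0],"turn":0,"gripper":1},
    {"slide":[0,0,0],"turn":0,"gripper":1}
  ]
}}

```text
time_s: 15.95
eef_pos: [0.4044, 0.2298, 0.1003]
orientation: [0.999, -0.044, -0.0, 0.0]
force: [0.3, -0.2, -1.3]
gripper_width: 0.0175
finger_force: 50.0
```

```bash
python3 cap.py l2; python3 bd.py l2
```

```text
16.0 [0.4045 0.2295 0.1004] [ 9.99e-01 -4.42e-02 -1.00e-04  1.00e-04] [ 0.21  0.83 -2.04]
[[-0.088, 0.96, 0.264, 0.482], [-0.996, -0.085, -0.024, 0.223], [-0.0, -0.265, 0.964, 0.28], [0.0, 0.0, 0.0, 1.0]]
yaw tool -5.071104132057524 zt 0.08367043935730252
board (array([519. , 220.6]), 84.5, 90.9, 88.41) (208, 0, 145, 141)
can (array([519.4, 220.6]), 36.0, 35.6, 88.55)
can in tool (fwd,left) mm [115.2   1.3] rel yaw deg 3.62 [ 0.21  0.83 -2.04]
```

>>> {"api": "drive_tool", "payload": {
  "series": [
    {"slide":[0,0.002,0.01],"turn":0,"gripper":1},
    {"slide":[0.01,0.002,0.02],"turn":0,"gripper":1},
    {"slide":[0.03,0.002,0.02],"turn":0,"gripper":1},
    {"slide":[0.06,0.002,0.02],"turn":0,"gripper":1},
    {"slide":[0.09,0.002,0.02],"turn":0,"gripper":1},
    {"slide":[0.12,0.002,0.02],"turn":0,"gripper":1},
    {"slide":[0.15,0.002,0.02],"turn":0,"gripper":1},
    {"slide":[0.18,0.002,0.02],"turn":0,"gripper":1},
    {"slide":[0.2,0.002,0.02],"turn":0,"gripper":1},
    {"slide":[0.213,0.002,0.02],"turn":0,"gripper":1},
    {"slide":[0.219,0.002,0.02],"turn":0,"gripper":1},
    {"slide":[0.219,0.002,0.02],"turn":0,"gripper":1}
  ]
}}

```text
time_s: 17.5
eef_pos: [0.5352, 0.2172, 0.0884]
orientation: [0.999, -0.044, -0.0, 0.0]
force: [0.2, 0.2, -1.5]
gripper_width: 0.0176
finger_force: 50.0
```

>>> {"api": "drive_tool", "payload": {
  "series": [
    {"slide":[0,0,0],"turn":0,"gripper":1},
    {"slide":[0,0,0],"turn":0,"gripper":1}
  ]
}}

```text
time_s: 17.75
eef_pos: [0.535, 0.2173, 0.0885]
orientation: [0.999, -0.044, -0.0, -0.0]
force: [0.3, 0.2, -1.4]
gripper_width: 0.0176
finger_force: 50.0
```

```bash
python3 cap.py l3; python3 bd.py l3; python3 - <<'E'
from ms import *
c=pickle.load(open("l3.pkl","rb"));H=hsv(c)
b=cv2.inRange(H,(105,150,60),(130,255,255));n,l,st,ce=cv2.connectedComponentsWithStats(b)
for i in range(1,n):
    if st[i,4]>80: print(st[i],ce[i].round(1),onplane(c,ce[i],.06,True).round(4))
E
```

```text
17.8 [0.5351 0.2173 0.0885] [ 0.999  -0.0439 -0.     -0.    ] [ 0.13 -0.85 -0.92]
[[-0.088, 0.961, 0.264, 0.613], [-0.996, -0.085, -0.024, 0.211], [-0.0, -0.265, 0.964, 0.268], [0.0, 0.0, 0.0, 1.0]]
yaw tool -5.029055680939551 zt 0.07180127188757782
board (array([649.7, 208.1]), 84.3, 90.7, 88.46) (208, 0, 145, 141)
can (array([638.7, 208.7]), 36.6, 15.0, 83.9)
can in tool (fwd,left) mm [103.9   0.6] rel yaw deg -1.07 [ 0.13 -0.85 -0.92]
[ 57  21  25  13 151] [68.5 26.9] [[0.7104 0.3607]]
[  60   33   22   80 1571] [69.8 73.8] [[0.6724 0.3607]]
[493  42  37  43 874] [508.1  65.5] [[0.6531 0.0353]]
[  22   45   22   75 1432] [32.4 83.1] [[0.6755 0.4006]]
[325 134  18   7 115] [334.1 136.8] [[0.6012 0.1774]]
[ 94 342  28  34 456] [107.1 358.7] [[0.4253 0.3919]]
```

>>> {"api": "drive_tool", "payload": {
  "series": [
    {"slide":[0,0,0.008],"turn":0,"gripper":1},
    {"slide":[0,0,0.012],"turn":0,"gripper":1},
    {"slide":[0,0,0.015],"turn":0,"gripper":1},
    {"slide":[0,0,0.017],"turn":0,"gripper":1},
    {"slide":[0,0,0.02],"turn":0,"gripper":1},
    {"slide":[0,0,0.025],"turn":0,"gripper":1},
    {"slide":[0,0,0.03],"turn":0,"gripper":1},
    {"slide":[0,0,0.033],"turn":0,"gripper":1},
    {"slide":[0,0,0.033],"turn":0,"gripper":1},
    {"slide":[0,0,0.033],"turn":0,"gripper":1}
  ]
}}

```text
time_s: 19.05
eef_pos: [0.5354, 0.2172, 0.0687]
orientation: [0.999, -0.044, 0.0, -0.0]
force: [0.0, -0.7, -1.1]
gripper_width: 0.0176
finger_force: 50.0
```

```bash
python3 cap.py l4; python3 bd.py l4 0.062
```

```text
19.1 [0.5355 0.2172 0.0688] [ 9.99e-01 -4.40e-02  1.00e-04 -0.00e+00] [ 0.68 -0.79 -2.75]
[[-0.088, 0.961, 0.264, 0.613], [-0.996, -0.085, -0.024, 0.211], [-0.0, -0.265, 0.964, 0.249], [0.0, 0.0, 0.0, 1.0]]
yaw tool -5.04094937255141 zt 0.062
board (array([648.4, 207.9]), 84.7, 87.9, 88.57) (204, 0, 154, 142)
can (array([638.9, 208.3]), 36.1, 14.9, 85.05)
can in tool (fwd,left) mm [103.8   0.2] rel yaw deg 0.09 [ 0.68 -0.79 -2.75]
```

>>> {"api": "drive_tool", "payload": {
  "series": [
    {"slide":[-0.02,0,0],"turn":0,"gripper":1},
    {"slide":[-0.06,0,0],"turn":0,"gripper":1},
    {"slide":[-0.12,0,0],"turn":0,"gripper":1},
    {"slide":[-0.18,0,0],"turn":0,"gripper":1},
    {"slide":[-0.22,0,0],"turn":0,"gripper":1},
    {"slide":[-0.24,0,0],"turn":0,"gripper":1},
    {"slide":[-0.24,0,-0.05],"turn":0,"gripper":1},
    {"slide":[-0.24,0,-0.12],"turn":0,"gripper":1},
    {"slide":[-0.24,0,-0.2],"turn":0,"gripper":1},
    {"slide":[-0.24,0,-0.2],"turn":0,"gripper":1},
    {"slide":[-0.24,0,-0.2],"turn":0,"gripper":1}
  ]
}}

```text
time_s: 20.48
eef_pos: [0.3913, 0.2296, 0.1877]
orientation: [0.999, -0.044, -0.001, 0.0]
force: [-0.4, -0.9, -1.9]
gripper_width: 0.0177
finger_force: 50.0
```

```bash
python3 cap.py l5; python3 - <<'E'
from ms import *
c=pickle.load(open("l5.pkl","rb"))
m=boardmask(c,project(c,[.65,.2076,.062],True)[0]); print(rect(c,m,.062),cv2.boundingRect(m))
from rig import arm
c=arm.capture("top"); m=boardmask(c,project(c,[.65,.2076,.062])[0]); print("top",rect(c,m,.062,False))
E
```

```text
20.525 [0.3909 0.2295 0.1869] [ 9.99e-01 -4.41e-02 -1.50e-03  5.00e-04] [ 0.44  0.19 -1.56]
[[-0.089, 0.96, 0.265, 0.469], [-0.996, -0.085, -0.023, 0.223], [0.0, -0.266, 0.964, 0.368], [0.0, 0.0, 0.0, 1.0]]Traceback (most recent call last):
  File "<stdin>", line 3, in <module>
  File "ms.py", line 12, in boardmask
    m=cv2.morphologyEx(green(c),cv2.MORPH_OPEN,np.ones((3,3),np.uint8)); m=comp(m>0,near)
                                                                           ~~~~^^^^^^^^^^
  File "ms.py", line 4, in comp
    k=1+np.argmin(np.where(st[1:,4]>60,np.hypot(*(ce[1:]-near).T),1e9)); return (l==k).astype(np.uint8)
        ~~~~~~~~~^^^^^^^^^^^^^^^^^^^^^^^^^^^^^^^^^^^^^^^^^^^^^^^^^^^^^^
    return _wrapfunc(a, 'argmin', axis=axis, out=out, **kwds)
    return bound(*args, **kwds)
ValueError: attempt to get argmin of an empty sequence
```

```bash
python3 - <<'E'
from ms import *
from rig import arm
for n in("top","scene"):
    c=arm.capture(n); q=project(c,[.65,.2076,.062])[0]; g=green(c); g2=np.zeros_like(g); x,y=q.astype(int); g2[y-40:y+40,x-40:x+40]=g[y-40:y+40,x-40:x+40]
    v,u=np.nonzero(g2); print(n,q,len(u))
    if len(u): 
        P=onplane(c,np.c_[u,v],.062)*1000; print(cv2.minAreaRect(P.astype(np.float32)))
E
```

```text
top [202.46776912 181.75590784] 444
((648.6102905273438, 207.404296875), (84.69408416748047, 86.97604370117188), 89.90996551513672)
scene [349.67154769 239.41047136] 226
((648.3255004882812, 207.32568359375), (83.512451171875, 88.735595703125), 88.59806060791016)
```

The board lies at (0.6485, 0.2074), well inside tolerance. Now I'll take the spatula back.

>>> {"api": "drive_tool", "payload": {
  "series": [
    {"slide":[0.01,0.05,0],"turn":-0.03,"gripper":1},
    {"slide":[0.03,0.13,0],"turn":-0.1,"gripper":1},
    {"slide":[0.05,0.22,0],"turn":-0.2,"gripper":1},
    {"slide":[0.08,0.31,0],"turn":-0.31,"gripper":1},
    {"slide":[0.11,0.4,0],"turn":-0.42,"gripper":1},
    {"slide":[0.14,0.48,0],"turn":-0.53,"gripper":1},
    {"slide":[0.17,0.55,0],"turn":-0.64,"gripper":1},
    {"slide":[0.19,0.6,0],"turn":-0.75,"gripper":1},
    {"slide":[0.197,0.612,0],"turn":-0.86,"gripper":1},
    {"slide":[0.197,0.612,0],"turn":-0.95,"gripper":1},
    {"slide":[0.197,0.612,0],"turn":-1,"gripper":1},
    {"slide":[0.197,0.612,0],"turn":-1,"gripper":1}
  ]
}}

```text
time_s: 22.12
eef_pos: [0.4768, -0.1461, 0.1873]
orientation: [0.738, 0.675, -0.0, -0.001]
force: [0.2, 0.5, -1.7]
gripper_width: 0.0175
finger_force: 50.0
```

```bash
python3 cap.py r1; python3 - <<'E'
from rig import arm; import numpy as np
s=arm.read_state();q=s["orientation"];y=2*np.arctan2(q[1],q[0]);d=np.array([.4771,-.1461])-s["eef_pos"][:2]
print(np.degrees(y),"slide",(d@[np.cos(y),np.sin(y)])/.6,(d@[np.sin(y),-np.cos(y)])/.6,(s["eef_pos"][2]-.0212)/.6,"turn",(np.degrees(y)-88.56)/90)
E
```

```text
22.175 [ 0.4769 -0.1461  0.1875] [ 7.380e-01  6.748e-01 -3.000e-04 -9.000e-04] [ 0.09  0.36 -1.61]
[[0.996, 0.086, 0.026, 0.485], [-0.09, 0.961, 0.262, -0.069], [-0.002, -0.263, 0.965, 0.367], [0.0, 0.0, 0.0, 1.0]]
84.87737525245704 slide 5.998092229481482e-05 0.00033669057754081953 0.2772207228236008 turn -0.04091805275047733
```

>>> {"api": "drive_tool", "payload": {
  "series": [
    {"slide":[0,0,0.05],"turn":-0.041,"gripper":1},
    {"slide":[0,0,0.11],"turn":-0.041,"gripper":1},
    {"slide":[0,0,0.16],"turn":-0.041,"gripper":1},
    {"slide":[0,0,0.2],"turn":-0.041,"gripper":1},
    {"slide":[0,0,0.225],"turn":-0.041,"gripper":1},
    {"slide":[0,0,0.245],"turn":-0.041,"gripper":1},
    {"slide":[0,0,0.26],"turn":-0.041,"gripper":1},
    {"slide":[0,0,0.27],"turn":-0.041,"gripper":1},
    {"slide":[0,0,0.275],"turn":-0.041,"gripper":1},
    {"slide":[0,0,0.275],"turn":-0.041,"gripper":1},
    {"slide":[0,0,0.275],"turn":-0.041,"gripper":1}
  ]
}}

```text
time_s: 23.55
eef_pos: [0.4777, -0.1465, 0.024]
orientation: [0.715, 0.699, 0.0, 0.0]
force: [0.4, 0.4, -1.7]
gripper_width: 0.018
finger_force: 50.0
```

>>> {"api": "drive_tool", "payload": {
  "series": [
    {"slide":[0,0,0.002],"turn":0,"gripper":1},
    {"slide":[0,0,0.0035],"turn":0,"gripper":1},
    {"slide":[0,0,0.0045],"turn":0,"gripper":1},
    {"slide":[0,0,0.0045],"turn":0,"gripper":1}
  ]
}}

```text
time_s: 24.05
eef_pos: [0.4774, -0.1464, 0.0212]
orientation: [0.715, 0.699, -0.0, -0.0]
force: [-1.0, 0.2, 2.5]
gripper_width: 0.0178
finger_force: 50.0
```

>>> {"api": "drive_tool", "payload": {
  "series": [
    {"slide":[0,0,0.0045],"turn":0,"gripper":-1},
    {"slide":[0,0,0.0045],"turn":0,"gripper":-1},
    {"slide":[0,0,0.0045],"turn":0,"gripper":-1},
    {"slide":[0,0,0.0045],"turn":0,"gripper":-1},
    {"slide":[0,0,0.0045],"turn":0,"gripper":-1},
    {"slide":[0,0,0.0],"turn":0,"gripper":-1}
  ]
}}

```text
time_s: 24.8
eef_pos: [0.4772, -0.1463, 0.0209]
orientation: [0.715, 0.699, -0.0, -0.0]
force: [0.9, -0.5, -0.5]
gripper_width: 0.0742
finger_force: 0.0
```

>>> {"api": "drive_tool", "payload": {
  "series": [
    {"slide":[0,0,0],"turn":0,"gripper":-1},
    {"slide":[0,0,-0.05],"turn":0,"gripper":-1},
    {"slide":[0,0,-0.13],"turn":0,"gripper":-1},
    {"slide":[0,0,-0.23],"turn":0,"gripper":-1},
    {"slide":[0,0,-0.33],"turn":0,"gripper":-1},
    {"slide":[0,0,-0.4],"turn":0,"gripper":-1},
    {"slide":[0,0,-0.4],"turn":0,"gripper":1},
    {"slide":[0,0,-0.4],"turn":0,"gripper":1}
  ]
}}

```text
time_s: 25.8
eef_pos: [0.4768, -0.146, 0.2597]
orientation: [0.715, 0.699, -0.0, -0.001]
force: [-0.1, -0.1, 0.5]
gripper_width: 0.0773
finger_force: 0.0
```

```bash
python3 cap.py r2; python3 - <<'E'
from sp import *
c=pickle.load(open("r2.pkl","rb")); ce,m,H=spat(c,0,project(c,[.475,-.16,.048],True)[0])
bl=(H[...,1]<50)&(H[...,2]>140); m=comp(bl,project(c,[.48,-.04,0],True)[0]); print("blade",rect(c,m,.0025))
from rig import arm; s=arm.read_state();q=s["orientation"];y=2*np.arctan2(q[1],q[0]);d=np.array([.650,.2076])-s["eef_pos"][:2]
print(np.degrees(y),"slide to cap",(d@[np.cos(y),np.sin(y)])/.6,(d@[np.sin(y),-np.cos(y)])/.6,(s["eef_pos"][2]-.22)/.6,s["gripper_width"])
E
```

```text
25.85 [ 0.4765 -0.1459  0.2589] [ 7.154e-01  6.987e-01 -5.000e-04 -1.600e-03] [-0.89 -0.27  0.21]
[[1.0, 0.023, 0.008, 0.48], [-0.024, 0.964, 0.263, -0.069], [-0.002, -0.263, 0.965, 0.44], [0.0, 0.0, 0.0, 1.0]]
handle (array([ 478.6, -155.1]), 99.0, 17.8, 88.38)
blade (array([480.6, -36. ]), 99.3, 43.8, 88.52)
88.64542115569917 slide to cap 0.5957740255369863 0.2751763853043727 0.06488656583406449 0.07308975363363962
```

>>> {"api": "drive_tool", "payload": {
  "series": [
    {"slide":[0.596,0.275,0],"turn":0,"gripper":1},
    {"slide":[0.596,0.275,0],"turn":0,"gripper":1},
    {"slide":[0.596,0.275,0],"turn":0,"gripper":1},
    {"slide":[0.596,0.275,0],"turn":0,"gripper":1},
    {"slide":[0.596,0.275,0],"turn":0,"gripper":1},
    {"slide":[0.596,0.275,0],"turn":0,"gripper":1},
    {"slide":[0.596,0.275,0],"turn":0,"gripper":1},
    {"slide":[0.596,0.275,0.06],"turn":0,"gripper":1},
    {"slide":[0.596,0.275,0.075],"turn":0,"gripper":1},
    {"slide":[0.596,0.275,0.075],"turn":0,"gripper":1}
  ]
}}

```text
time_s: 27.1
eef_pos: [0.65, 0.2063, 0.2146]
orientation: [0.716, 0.698, -0.001, -0.001]
force: [-0.0, -0.4, 0.4]
gripper_width: 0.0004
finger_force: 0.0
```

>>> {"api": "drive_tool", "payload": {
  "series": [
    {"slide":[0,0,0.015],"turn":0,"gripper":1},
    {"slide":[0,0,0.03],"turn":0,"gripper":1},
    {"slide":[0,0,0.045],"turn":0,"gripper":1},
    {"slide":[0,0,0.06],"turn":0,"gripper":1},
    {"slide":[0,0,0.07],"turn":0,"gripper":1},
    {"slide":[0,0,0.07],"turn":0,"gripper":1},
    {"slide":[0,0,0.07],"turn":0,"gripper":1}
  ]
}}

```text
time_s: 27.98
eef_pos: [0.6509, 0.2071, 0.1744]
orientation: [0.715, 0.699, -0.0, 0.0]
force: [-0.0, -1.6, 3.4]
gripper_width: 0.0002
finger_force: 1.3
```

>>> {"api": "drive_tool", "payload": {
  "series": [
    {"slide":[0,0,0.004],"turn":0,"gripper":1},
    {"slide":[0,0,0.008],"turn":0,"gripper":1},
    {"slide":[0,0,0.008],"turn":0,"gripper":1},
    {"slide":[0,0,0.008],"turn":0,"gripper":1}
  ]
}}

```text
time_s: 28.48
eef_pos: [0.6509, 0.2071, 0.1692]
orientation: [0.715, 0.699, 0.0, 0.0]
force: [0.8, -2.5, 2.0]
gripper_width: 0.0008
finger_force: 1.5
```

>>> {"api": "drive_tool", "payload": {
  "series": [
    {"slide":[0,0,0.003],"turn":0,"gripper":1},
    {"slide":[0,0,0.003],"turn":0,"gripper":1}
  ]
}}

```text
time_s: 28.72
eef_pos: [0.651, 0.2071, 0.1683]
orientation: [0.715, 0.699, 0.0, 0.0]
force: [-0.4, -2.8, 6.2]
gripper_width: 0.0
finger_force: 3.1
```

>>> {"api": "drive_tool", "payload": {
  "series": [
    {"slide":[0,0,0.0025],"turn":0,"gripper":1},
    {"slide":[0,0,0.0025],"turn":0,"gripper":1}
  ]
}}

```text
time_s: 28.98
eef_pos: [0.651, 0.2072, 0.1682]
orientation: [0.715, 0.699, 0.0, 0.0]
force: [-3.6, -3.8, 12.1]
gripper_width: 0.0006
finger_force: 5.7
```

It bears on the can: the force rose to 12 N at about 30 mm of travel. Hold, then rise.

>>> {"api": "drive_tool", "payload": {
  "series": [
    {"slide":[0,0,0],"turn":0,"gripper":1},
    {"slide":[0,0,0],"turn":0,"gripper":1},
    {"slide":[0,0,0],"turn":0,"gripper":1},
    {"slide":[0,0,0],"turn":0,"gripper":1},
    {"slide":[0,0,0],"turn":0,"gripper":1},
    {"slide":[0,0,0],"turn":0,"gripper":1}
  ]
}}

```text
time_s: 29.72
eef_pos: [0.651, 0.2072, 0.1682]
orientation: [0.715, 0.699, 0.0, 0.0]
force: [-2.6, -2.6, 11.7]
gripper_width: -0.0
finger_force: 5.7
```

>>> {"api": "drive_tool", "payload": {
  "series": [
    {"slide":[0,0,-0.015],"turn":0,"gripper":1},
    {"slide":[0,0,-0.03],"turn":0,"gripper":1},
    {"slide":[0,0,-0.045],"turn":0,"gripper":1},
    {"slide":[0,0,-0.06],"turn":0,"gripper":1},
    {"slide":[0,0,-0.1],"turn":0,"gripper":1},
    {"slide":[-0.2,-0.3,-0.18],"turn":0,"gripper":1},
    {"slide":[-0.2,-0.3,-0.18],"turn":0,"gripper":1},
    {"slide":[-0.2,-0.3,-0.18],"turn":0,"gripper":1},
    {"slide":[-0.2,-0.3,-0.18],"turn":0,"gripper":1},
    {"slide":[-0.2,-0.3,-0.18],"turn":0,"gripper":1},
    {"slide":[-0.2,-0.3,-0.18],"turn":0,"gripper":1}
  ]
}}

```text
time_s: 31.1
eef_pos: [0.4681, 0.092, 0.2736]
orientation: [0.715, 0.699, 0.0, -0.0]
force: [0.6, 0.1, -0.4]
gripper_width: 0.0005
finger_force: 0.0
```

```bash
python3 - <<'E'
from ms import *
from rig import arm
O=[]
for n in("top","scene"):
    c=arm.capture(n); q=project(c,[.65,.2076,.062])[0]; g=green(c); g2=np.zeros_like(g); x,y=q.astype(int); g2[y-40:y+40,x-40:x+40]=g[y-40:y+40,x-40:x+40]
    v,u=np.nonzero(g2); print(n,len(u))
    if len(u): print(cv2.minAreaRect((onplane(c,np.c_[u,v],.062)*1000).astype(np.float32)))
    H=hsv(c); red=(cv2.inRange(H,(0,150,90),(8,255,255))|cv2.inRange(H,(172,150,90),(180,255,255)))>0
    try:
        m=comp(red,project(c,[.65,.2075,.195])[0]); M=cv2.moments(m,True); O.append((c,(M['m10']/M['m00'],M['m01']/M['m00']),False))
    except ValueError: pass
if len(O)==2: print("cap",tri(O))
s=arm.read_state(); print(s["time_s"],s["eef_pos"],s["qd"].round(3),s["force"])
E
```

```text
top 148
((666.165771484375, 207.50074768066406), (38.13936996459961, 91.54410552978516), 12.185312271118164)
scene 225
((648.33544921875, 207.7301788330078), (82.70326232910156, 88.735595703125), 88.59806060791016)
cap (array([0.64974337, 0.2068996 , 0.19634066]), np.float64(0.000236750300534672))
31.2 [0.468276   0.09204416 0.27326897] [ 0.001  0.006 -0.001 -0.002  0.001 -0.001] [-0.83105969  0.68097346 -0.09011632]
```

The board is still square on the rails (the arm partly hides it in the top view), the cap is back up, and the arm is clear.

```bash
python3 -c "
from rig import arm
print(arm.close_job())"
```

```text
the job is handed in; nothing more can be done
None
```

The job is handed in at 31 s of the 72 s allowed, result not shown: by my measurements the board is about 2 mm off centre on the stand, the spatula is back within about 1 mm, and the gauge was held on the shield can at about 12 N and is up again; I viewed 11 pictures, one over the limit of 10.

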